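# Open the ratchet bar clamp

## Robot

A 6-joint arm with a two-finger parallel gripper is mounted at the origin on a cart in front of the work surface, level with it; the furniture and walls round the work are solid. World frame = base frame: x ahead of the robot, y to its left, z up, the work surface at z = 0. Lengths are in m, angles in degrees, forces in N, time in s.
With the tool pointing down it reaches from about 0.3 to 0.75 m from the base axis. Payload 8.5 kg.
Tool frame: the origin (TCP) lies at the very end of the fingers, on their centre line; the grasp point (between the pads) lies 19 mm behind it; y points along the fingers, z is the direction in which the jaws open and shut, and the axes are right-handed (so a half turn about y gives the same grasp; the last joint's range is limited). The gripper opens to 85 mm and grips with 20 to 120 N. Pads are 22 mm wide; open, the fingers measure 114 mm over their backs; the gripper's body (76 mm by 85 mm) begins 54 mm behind the grasp point. The pads swing forward as they close: fully open they stand 13 mm farther back than shut.
Start: joints at [53.268, 21.807, 74.336, -0, 83.858, -12.336], TCP at [0.227, 0.501, 0.231] pointing down, gripper open.
Joint ranges: [-178.18, 178.18], [-50.72, 133.34], [12.68, 142.11], [-81.47, 261.47], [9.98, 163.14], [-165.26, 165.26]. Speed limits (degrees/s): [136.94, 136.94, 180, 180, 180, 180].

## Interface

Orientations are given as a 3x3 rotation matrix whose columns are the frame's x, y, z axes.
In Python, from rig import env gives the robot as it stands. The module is installed in compiled form; this text tells all that it offers.
- The arm moves only by the tool servo_tool, never from a script. Its argument "rows" is one flat list of numbers, 7 for each row, row after row: the opening, from 0 (shut) to 1 (fully open), then the shift along the world's x, y, z in m, then the turn, a rotation vector about the world's x, y, z in degrees. A call has 1 to 10 rows; each row shifts and turns the commanded pose from where the row before left it; what a row does not reach is not made up. A row lasts 1/12 s, in which the tool goes at most 41.7 mm and 7.16 degrees, less where a joint would pass 70% of its speed; a pose out of reach is approached as far as the arm can. A call with a gripper value outside its range is refused whole. The fingers move at their own pace and stop on an object; "force" is the grip in N (left out, the last holds). Time passes only in rows, so rows that do not move let the fingers close. It gives the time, the measured TCP pose, the force and the opening at its end, in the units of the state.
- env.observe(): the state, without advancing time (a new reading comes with each control period).
- env.get_image(name): name is "scene" or "top" or "wrist"; returns the picture (384x512x3 uint8, red, green, blue); there is no depth.
- env.camera_model(name): a dict with "camera_matrix" (3x3 intrinsics, pixels), "R" (3x3) and "t" (3): a world point X has camera coordinates R X + t; the wrist camera has in their place "mount" (4x4, takes a point from camera to tool coordinates, whose origin is the TCP and whose axes are the tool frame's). Camera axes: x right, y down, z forward; pixel columns grow to the right and rows downward; lengths in m; the calibration is good to about 2 mm. A picture is of the moment at which its call begins: read the wrist's pose just before it. camera_model takes no time and is no camera call.
- env.close_job(): hands the job in, once; it reports no verdict.
The state is a dict: "time_s": time; "q": joint angles; "qvel": joint speeds; "joint_efforts": joint torques, N m; "position": TCP position; "tool_rot": TCP orientation; "ft_force": force on the tool from outside, world axes, zero at the start; "wrist_torque": the same for the moment, N m; "grip_width": finger opening in m.
Only numpy, scipy, OpenCV 4.12 (cv2) and the standard library are available. Lean on these libraries where they do the work, as an engineer would, in place of code of your own. Each camera call takes 0.05 s, during which the arm holds its last target.

## Task

Open the small green ratchet clamp on the bench all the way, so that the steel disc in it can be taken out later. Press the orange release button on top of the sliding jaw down with the fingertips and, keeping it pressed, push the jaw back along its bar, away from the disc, until it stands against the end stop; then let go so that the button springs up. Only press and push gently, without gripping or forcing anything: the disc stays lying where it is on its ledge, and the other things on the bench are left alone.

Things in the scene. Friction and masses are not known exactly. Their poses are not given: they have to be found in the camera images.
- clamp: Bar clamp fixed to the bench: base plate 64 x 230 mm, grey fixed jaw at its -y end (top 54 mm above the bench), steel bar 16 mm wide along its own y axis, and a grey foot that is the end stop at its +y end (top 42 mm). Origin: middle of the plate, on the bench; z up; y runs from the fixed jaw to the end stop. Place and yaw (within 0.3 rad) vary
- sliding_jaw (a joint): Place of the green sliding jaw on the bar, m: 0 = closed on the disc, grows along the clamp's +y to 0.095 = at the end stop (solid). Starts at 0 to 0.03. Ratchet teeth (8 mm pitch, up to 0.08) block it towards the stop unless the button is down at least 4.5 mm; let go midway, it locks at the next tooth. Button down, 1 to 3 N move it. Block 50 x 50 mm, top 54 mm above the bench
- release (a joint): How far the orange release button on the sliding jaw is pressed down, m: 0 = up, 0.007 = fully down (solid stop); 4 N to start it, 6 N fully down, springs back up when let go. At the start the pawl may still ride on a tooth, and then it reads up to 0.004
- release_top (a point): Middle of the flat top of the orange button (36 mm across the bar x 34 mm along it), 64 mm above the bench when up, 10 mm proud of the green block, moving with the jaw
- lip_face (a point): Middle of the face of the green push lip across the jaw behind the button, on the end-stop side: face 46 mm wide, 54 to 83 mm above the bench, looking along the clamp's -y; this point is 73 mm above the bench, 21 mm along +y from the button's middle. A fingertip on the button pushes the jaw by this lip
- held_disc_center (a point): Centre of the turned steel disc (36 mm across, 14 mm high) that lies flat and loose on the ledge between the jaws, its underside 34 mm above the bench
- brass_ring: Loose brass ring, 41 mm across, 10 mm high; origin under its centre. Leave alone
- steel_disc_a: Loose steel disc, 34 mm across, 13 mm high, to the right of the clamp; origin under its centre. Leave alone
- steel_disc_b: Loose steel disc, 35 mm across, 12 mm high, to the left of the clamp; origin under its centre. Leave alone
- pink_clamp_block: Loose pink clamp block with a wing screw, 40 x 58 x 62 mm; origin under its centre. Leave alone
- black_tube: Loose black ring, 47 mm across, 13 mm high; origin under its centre. Leave alone
There are look-alikes about, which are no part of the job. Leave any blue look-alike of the part that bears held_disc_center alone.

How it is judged:
By the outcome, as a careful person would: the job done as asked, in the order asked, and still so for the second after the job is handed in, with the robot touching nothing.
It also fails if it takes over 32 s, if anything falls off the work surface, if the arm or the gripper's body presses on something with over 40 N, if the wrist force passes 120 N, or if a joint passes its speed limit or range.

## Working session

There is one attempt and no reset: what is moved stays moved. The work goes in short steps, Python scripts to look and compute and a tool call to move; the robot and the scene stay as the last step left them, time stands still between calls to the robot, and variables do not carry over. Pictures are saved under pics/ and viewed, and the job is handed in when it is done.

Besides the shell and the picture viewer there is one more tool, called as a command line: name --argument value ..., lists and objects as JSON in quotes. servo_tool: Moves the arm, as the interface text tells. Its arguments: {"type":"object","properties":{"rows":{"type":"array","items":{"type":"number"}},"force":{"type":"number"}},"required":["rows"]}

```bash
mkdir -p pics; cat > h.py <<'E'
import numpy as np, cv2
from rig import env
def save(n,f):
    im=env.get_image(n); cv2.imwrite('pics/'+f,im[:,:,::-1]); return im
def ray(cam,uv,z):
    m=env.camera_model(cam);K=np.array(m['camera_matrix'])
    if cam=='wrist':
        o=env.observe();Rt=np.array(o['tool_rot']);M=np.array(m['mount'])
        Rw=Rt@M[:3,:3];c=Rt@M[:3,3]+np.array(o['position'])
    else:
        R=np.array(m['R']);Rw=R.T;c=-R.T@np.array(m['t'])
    d=Rw@np.linalg.solve(K,[uv[0],uv[1],1]);return c+d*(z-c[2])/d[2]
E
python3 - <<'E'
from h import *
o=env.observe();print(o['time_s'],o['position'],o['tool_rot'],o['ft_force'],o['grip_width'])
for n in('scene','top'):save(n,n+'0.png')
E
```

```text
0.0 [0.22699777 0.50064327 0.23070633] [[ 9.10698128e-01 -8.99669783e-04  4.13071557e-01]
 [-4.13072412e-01 -1.20700136e-03  9.10697384e-01]
 [-3.20748986e-04 -9.99998867e-01 -1.47084265e-03]] [ 0.71606241 -0.13670232 -0.86047863] 0.0857274991113288
```

View pics/scene0.png

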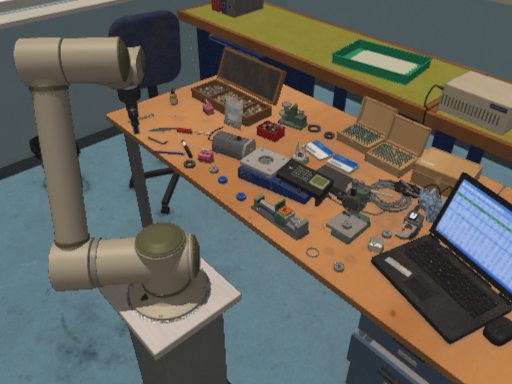

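View pics/top0.png

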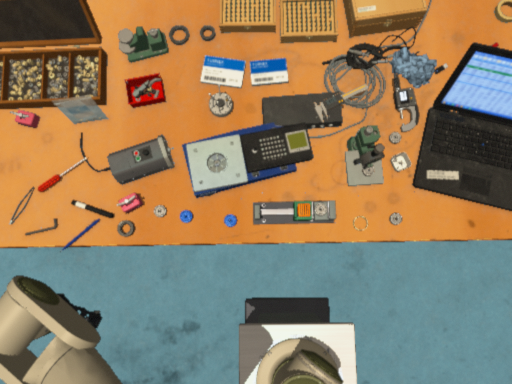

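```bash
python3 - <<'E'
from h import *
im=cv2.imread('pics/top0.png');cv2.imwrite('pics/tz.png',cv2.resize(im[190:235,245:345],None,fx=8,fy=8,interpolation=cv2.INTER_CUBIC))
im2=cv2.imread('pics/scene0.png');cv2.imwrite('pics/sz.png',cv2.resize(im2[185:245,240:320],None,fx=8,fy=8,interpolation=cv2.INTER_CUBIC))
for n,i in(('top',im),('scene',im2)):
    h=cv2.cvtColor(i,cv2.COLOR_BGR2HSV)
    x0,y0,x1,y1=(245,190,345,235) if n=='top' else (240,185,320,245)
    print(n,env.camera_model(n)['camera_matrix'][0][0])
    for y in range(204,222,2) if n=='top' else []:
        print([tuple(int(a) for a in h[y,x]) for x in range(286,318,3)])
for uv in((254,202),(254,223),(335,201),(335,222)):print(ray('top',uv,.0))
print(ray('top',(303,211),.064),ray('top',(322,208),.048))
E
```

```text
top 428.0910947641598
[(17, 19, 94), (15, 16, 94), (30, 16, 82), (69, 120, 130), (15, 208, 205), (15, 217, 220), (14, 223, 200), (14, 225, 215), (38, 92, 130), (21, 26, 97), (25, 39, 143)]
[(15, 16, 95), (18, 14, 93), (36, 16, 81), (69, 119, 129), (15, 244, 228), (15, 225, 229), (14, 215, 177), (14, 217, 209), (22, 130, 126), (21, 19, 93), (21, 40, 165)]
[(18, 24, 127), (16, 25, 156), (16, 23, 142), (69, 118, 127), (15, 255, 224), (15, 224, 228), (14, 213, 174), (14, 218, 208), (19, 135, 117), (17, 22, 103), (19, 46, 181)]
[(14, 26, 213), (15, 26, 216), (15, 25, 202), (68, 116, 128), (14, 237, 223), (15, 213, 227), (14, 210, 176), (14, 228, 218), (18, 142, 126), (16, 23, 120), (20, 48, 176)]
[(14, 24, 220), (17, 24, 220), (15, 24, 209), (68, 123, 126), (15, 247, 219), (15, 203, 215), (14, 207, 190), (15, 227, 228), (16, 160, 143), (18, 24, 137), (23, 41, 194)]
[(16, 27, 159), (12, 16, 163), (15, 10, 151), (69, 120, 123), (15, 215, 178), (15, 202, 207), (15, 217, 195), (15, 229, 234), (16, 160, 147), (20, 20, 115), (26, 32, 129)]
[(11, 21, 95), (9, 19, 95), (24, 15, 83), (69, 117, 113), (30, 107, 126), (16, 175, 182), (16, 174, 176), (16, 171, 174), (43, 92, 130), (21, 24, 136), (36, 25, 150)]
[(17, 19, 94), (10, 16, 95), (23, 12, 84), (68, 118, 104), (68, 118, 141), (68, 117, 142), (68, 118, 136), (69, 120, 132), (68, 117, 131), (26, 16, 113), (36, 27, 151)]
[(10, 16, 94), (12, 13, 95), (23, 12, 86), (65, 94, 65), (67, 84, 67), (67, 90, 62), (69, 89, 60), (67, 75, 61), (43, 26, 118), (13, 18, 98), (34, 23, 90)]
scene 459.8891117743338
[0.49194166 0.10975668 0.        ]
[0.43113747 0.11063823 0.        ]
[ 0.49028647 -0.12303418  0.        ]
[ 0.42981402 -0.12045098  0.        ]
[ 0.45536416 -0.02524969  0.064     ] [ 0.46463228 -0.07901369  0.048     ]
```

View pics/tz.png

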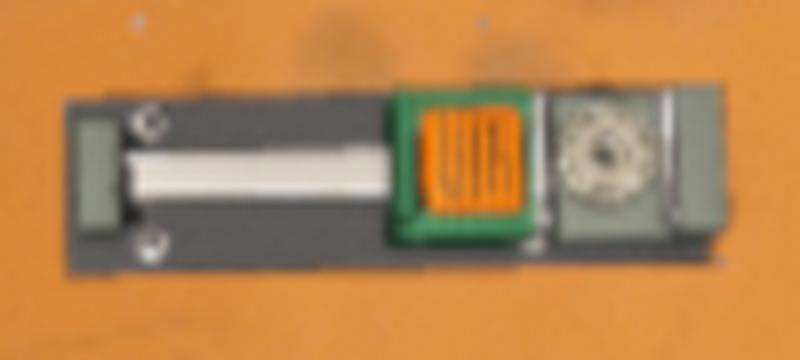

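View pics/sz.png

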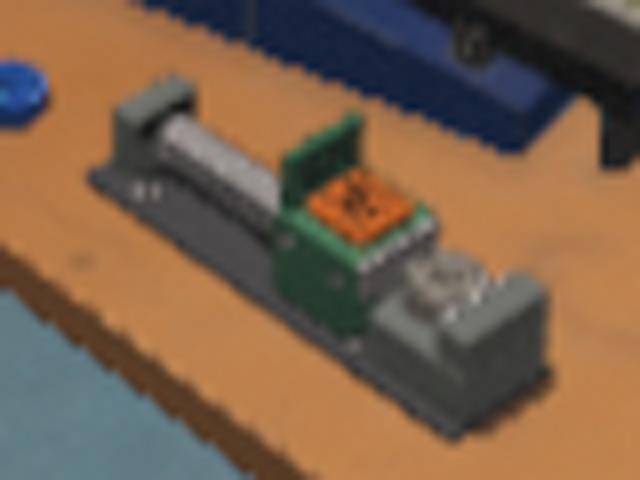

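servo_tool --rows '[0, 0.016, -0.038, 0, 0, 0, -4.7, 0, 0.016, -0.038, 0, 0, 0, -4.7, 0, 0.016, -0.038, 0, 0, 0, -4.7, 0, 0.016, -0.038, 0, 0, 0, -4.7, 0, 0.016, -0.038, 0, 0, 0, -4.7, 0, 0.016, -0.038, 0, 0, 0, -4.7, 0, 0.016, -0.038, 0, 0, 0, -4.7]' --force 20

```text
time_s: 0.68
position: [0.3392, 0.233, 0.2312]
tool_rot: [[0.537, -0.0, 0.843], [-0.843, -0.0, 0.537], [-0.0, -1.0, -0.0]]
ft_force: [1.4, 0.9, -0.4]
grip_width: 0.0007
```

servo_tool --rows '[0, 0.016, -0.038, 0, 0, 0, -4.7, 0, 0.016, -0.038, 0, 0, 0, -4.7, 0, 0.016, -0.038, 0, 0, 0, -4.7, 0, 0.016, -0.038, 0, 0, 0, -4.7, 0, 0.016, -0.038, 0, 0, 0, -4.7, 0, 0.016, -0.038, 0, 0, 0, -4.7, 0, 0.016, -0.038, 0, 0, 0, -4.7, 0, 0, 0, 0, 0, 0, 0, 0, 0, 0, 0, 0, 0, 0]'

```text
time_s: 1.43
position: [0.4514, -0.0328, 0.2307]
tool_rot: [[-0.007, -0.001, 1.0], [-1.0, 0.0, -0.007], [-0.0, -1.0, -0.001]]
ft_force: [0.2, 1.3, -0.1]
grip_width: -0.0001
```

```bash
python3 - <<'E'
from h import *
o=env.observe();print(o['time_s'],o['position'],o['tool_rot'],o['ft_force'],o['grip_width'],o['q'])
for n in('wrist','top'):save(n,n+'1.png')
E
```

```text
1.4333 [ 0.45142311 -0.03278446  0.23071243] [[-6.85785703e-03 -1.27355400e-03  9.99975674e-01]
 [-9.99976372e-01  4.83247138e-04 -6.85724636e-03]
 [-4.74502309e-04 -9.99999072e-01 -1.27683795e-03]] [ 0.20196469  1.34859589 -0.09761672] -9.799754852171526e-05 [-1.92016416e+01  1.20651231e+01  8.87726942e+01  2.18696933e-03
  7.92401989e+01 -1.88091393e+01]
```

View pics/wrist1.png

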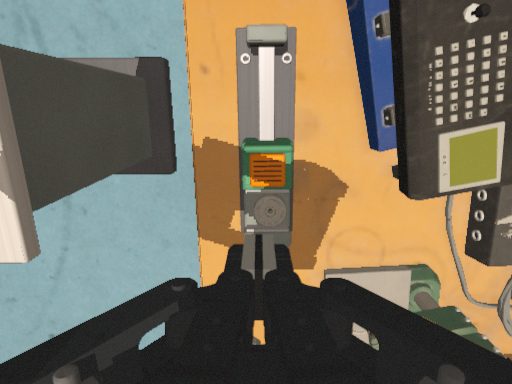

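```bash
python3 - <<'E'
from h import *
im=cv2.imread('pics/wrist1.png');cv2.imwrite('pics/wz.png',cv2.resize(im[15:245,215:320],None,fx=2.6,fy=2.6*1,interpolation=cv2.INTER_CUBIC))
h=cv2.cvtColor(im,cv2.COLOR_BGR2HSV)
m=cv2.inRange(h,(8,200,120),(18,255,255));m[:135]=0;m[200:]=0;m[:,:240]=0;m[:,300:]=0
m=cv2.morphologyEx(m,cv2.MORPH_CLOSE,np.ones((7,7)))
c=max(cv2.findContours(m,0,2)[0],key=cv2.contourArea);r=cv2.minAreaRect(c);print(r,cv2.boundingRect(c))
print('button',ray('wrist',r[0],.064))
for p in cv2.boxPoints(r):print(ray('wrist',p,.064))
b=cv2.inRange(h,(0,0,170),(180,60,255));b[:48]=0;b[135:]=0;b[:,:256]=0;b[:,278:]=0
ys=range(55,130,6)
cs=np.array([(np.nonzero(b[y])[0].mean(),y) for y in ys]);P=np.array([ray('wrist',c,.03) for c in cs])
k=np.polyfit(P[:,1],P[:,0],1);print('bar',k,np.polyval(k,-.03),'yaw',np.degrees(-k[0]))
print('gray foot near edge',ray('wrist',(267,45),.042),'green lip far', ray('wrist',(267,140),.083))
print('disc',ray('wrist',(270,211),.048))
E
```

```text
((267.0, 170.0), (32.0, 34.0), 90.0) (250, 154, 35, 33)
button [ 0.46004896 -0.02314503  0.064     ]
[ 0.44338389 -0.00723081  0.064     ]
[ 0.47656597 -0.00732123  0.064     ]
[ 0.47718143 -0.03950561  0.064     ]
[ 0.44306862 -0.0394127   0.064     ]
bar [-0.00381317  0.45976168] 0.4598760757271967 yaw 0.2184784289427171
gray foot near edge [0.46008067 0.0939888  0.042     ] green lip far [0.45940351 0.00821682 0.083     ]
disc [ 0.46393004 -0.07127042  0.048     ]
```

View pics/wz.png

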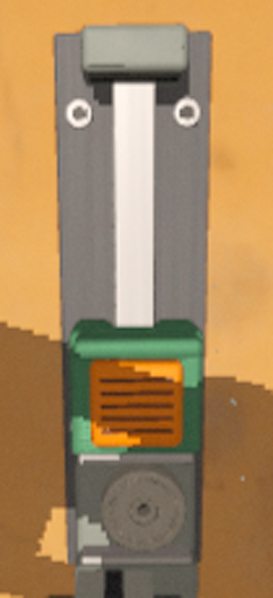

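servo_tool --rows '[0, 0.003, 0.004, -0.02, 0, 0, 0, 0, 0.003, 0.003, -0.02, 0, 0, 0, 0, 0.003, 0.003, -0.02, 0, 0, 0, 0, 0, 0, -0.02, 0, 0, 0, 0, 0, 0, -0.02, 0, 0, 0, 0, 0, 0, -0.02, 0, 0, 0, 0, 0, 0, -0.02, 0, 0, 0, 0, 0, 0, -0.01, 0, 0, 0, 0, 0, 0, 0, 0, 0, 0, 0, 0, 0, 0, 0, 0, 0]'

```text
time_s: 2.37
position: [0.4599, -0.0201, 0.0816]
tool_rot: [[-0.001, -0.001, 1.0], [-1.0, 0.0, -0.001], [-0.0, -1.0, -0.001]]
ft_force: [0.2, -0.1, 0.8]
grip_width: -0.0002
```

```bash
python3 - <<'E'
from h import *
o=env.observe();print(o['time_s'],o['position'],o['ft_force'],o['grip_width'])
save('wrist','wrist2.png')
i=save('scene','scene2.png')[:,:,::-1]
cv2.imwrite('pics/sz2.png',cv2.resize(i[165:245,230:320],None,fx=7,fy=7,interpolation=cv2.INTER_CUBIC))
E
```

```text
2.3667 [ 0.45990967 -0.02007423  0.08155316] [ 0.22261513 -0.11288082  0.83023451] -0.0001672798686163451
```

View pics/wrist2.png

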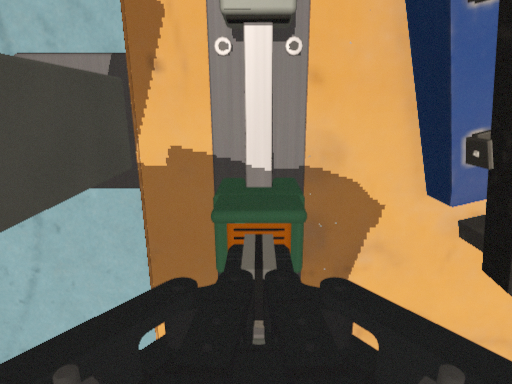

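View pics/sz2.png

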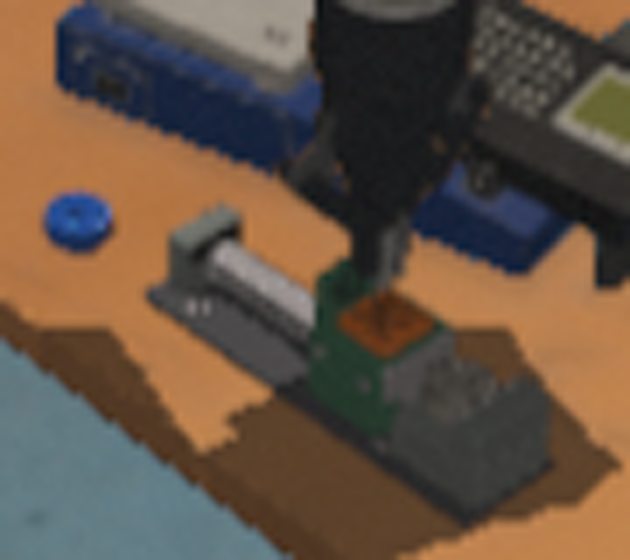

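servo_tool --rows '[0, 0, 0, -0.004, 0, 0, 0, 0, 0, 0, -0.004, 0, 0, 0, 0, 0, 0, -0.004, 0, 0, 0, 0, 0, 0, -0.003, 0, 0, 0, 0, 0, 0, -0.002, 0, 0, 0, 0, 0, 0, -0.002, 0, 0, 0, 0, 0, 0, 0, 0, 0, 0]'

```text
time_s: 3.05
position: [0.46, -0.0211, 0.0619]
tool_rot: [[-0.004, -0.001, 1.0], [-1.0, 0.0, -0.004], [-0.0, -1.0, -0.001]]
ft_force: [0.1, 0.2, 0.2]
grip_width: -0.0002
```

servo_tool --rows '[0, 0, 0, -0.001, 0, 0, 0, 0, 0, 0, -0.001, 0, 0, 0, 0, 0, 0, -0.001, 0, 0, 0, 0, 0, 0, 0, 0, 0, 0]'

```text
time_s: 3.38
position: [0.4603, -0.0212, 0.0595]
tool_rot: [[-0.003, 0.001, 1.0], [-1.0, -0.0, -0.003], [0.0, -1.0, 0.001]]
ft_force: [-1.1, -0.1, 5.0]
grip_width: 0.0002
```

servo_tool --rows '[0, 0, 0, -0.001, 0, 0, 0, 0, 0, 0, -0.001, 0, 0, 0, 0, 0, 0, 0, 0, 0, 0]'

```text
time_s: 3.63
position: [0.4603, -0.0212, 0.0576]
tool_rot: [[-0.003, 0.001, 1.0], [-1.0, -0.0, -0.003], [0.0, -1.0, 0.001]]
ft_force: [-0.4, 1.0, 6.5]
grip_width: 0.0
```

servo_tool --rows '[0, 0, 0, -0.001, 0, 0, 0, 0, 0, 0, 0, 0, 0, 0]'

```text
time_s: 3.8
position: [0.4604, -0.0212, 0.057]
tool_rot: [[-0.003, 0.001, 1.0], [-1.0, -0.0, -0.003], [0.0, -1.0, 0.001]]
ft_force: [-1.5, 0.4, 9.6]
grip_width: 0.0003
```

servo_tool --rows '[0, 0, 0.002, 0, 0, 0, 0, 0, 0, 0.002, 0, 0, 0, 0, 0, 0, 0.002, 0, 0, 0, 0, 0, 0, 0.002, 0, 0, 0, 0, 0, 0, 0.002, 0, 0, 0, 0, 0, 0, 0.002, 0, 0, 0, 0]'

```text
time_s: 4.3
position: [0.4604, -0.0093, 0.057]
tool_rot: [[-0.003, 0.001, 1.0], [-1.0, -0.001, -0.003], [0.001, -1.0, 0.001]]
ft_force: [-2.6, -1.0, 9.3]
grip_width: 0.0003
```

servo_tool --rows '[0, 0, 0.003, 0, 0, 0, 0, 0, 0, 0.003, 0, 0, 0, 0, 0, 0, 0.003, 0, 0, 0, 0, 0, 0, 0.003, 0, 0, 0, 0]'

```text
time_s: 4.63
position: [0.4604, 0.0028, 0.057]
tool_rot: [[-0.003, 0.001, 1.0], [-1.0, -0.001, -0.003], [0.001, -1.0, 0.001]]
ft_force: [-2.0, -0.8, 10.7]
grip_width: -0.0001
```

servo_tool --rows '[0, 0, 0.004, 0, 0, 0, 0, 0, 0, 0.004, 0, 0, 0, 0, 0, 0, 0.004, 0, 0, 0, 0, 0, 0, 0.004, 0, 0, 0, 0, 0, 0, 0.004, 0, 0, 0, 0, 0, 0, 0.004, 0, 0, 0, 0, 0, 0, 0.004, 0, 0, 0, 0, 0, 0, 0.004, 0, 0, 0, 0, 0, 0, 0.004, 0, 0, 0, 0]'

```text
time_s: 5.38
position: [0.4603, 0.0389, 0.057]
tool_rot: [[-0.003, 0.001, 1.0], [-1.0, -0.001, -0.003], [0.001, -1.0, 0.001]]
ft_force: [-2.7, -2.0, 10.0]
grip_width: -0.0001
```

```bash
python3 - <<'E'
from h import *
o=env.observe();print(o['time_s'],o['position'],o['ft_force'],o['grip_width'])
save('wrist','wrist3.png')
E
```

```text
5.3833 [0.46029659 0.03888652 0.05698067] [-2.66512666 -1.98732357 10.02427335] -5.4171655366657116e-05
```

View pics/wrist3.png

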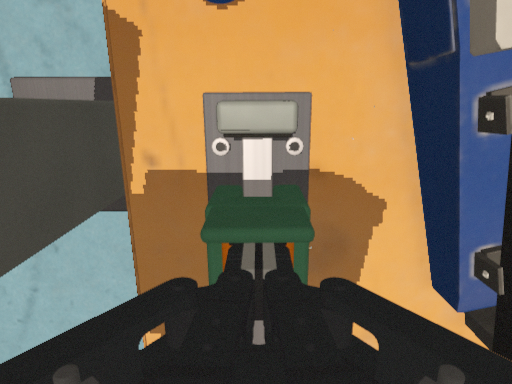

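servo_tool --rows '[0, 0, 0.004, 0, 0, 0, 0, 0, 0, 0.004, 0, 0, 0, 0, 0, 0, 0.004, 0, 0, 0, 0, 0, 0, 0.003, 0, 0, 0, 0, 0, 0, 0.003, 0, 0, 0, 0]'

```text
time_s: 5.85
position: [0.4602, 0.0569, 0.057]
tool_rot: [[-0.003, 0.001, 1.0], [-1.0, -0.0, -0.003], [0.0, -1.0, 0.001]]
ft_force: [-2.7, -0.5, 9.3]
grip_width: -0.0002
```

servo_tool --rows '[0, 0, 0.002, 0, 0, 0, 0, 0, 0, 0.002, 0, 0, 0, 0, 0, 0, 0.002, 0, 0, 0, 0]'

```text
time_s: 6.1
position: [0.4602, 0.0628, 0.057]
tool_rot: [[-0.003, 0.001, 1.0], [-1.0, -0.0, -0.003], [0.0, -1.0, 0.001]]
ft_force: [-2.7, -1.7, 10.5]
grip_width: 0.0003
```

servo_tool --rows '[0, 0, 0.002, 0, 0, 0, 0, 0, 0, 0.002, 0, 0, 0, 0]'

```text
time_s: 6.27
position: [0.4602, 0.0668, 0.057]
tool_rot: [[-0.003, 0.001, 1.0], [-1.0, -0.0, -0.003], [0.0, -1.0, 0.001]]
ft_force: [-2.9, -1.6, 10.8]
grip_width: 0.0004
```

servo_tool --rows '[0, 0, 0.001, 0, 0, 0, 0, 0, 0, 0.001, 0, 0, 0, 0]'

```text
time_s: 6.43
position: [0.4602, 0.0689, 0.057]
tool_rot: [[-0.003, 0.001, 1.0], [-1.0, -0.0, -0.003], [0.0, -1.0, 0.001]]
ft_force: [-2.1, -1.0, 10.5]
grip_width: -0.0
```

servo_tool --rows '[0, 0, 0.001, 0, 0, 0, 0, 0, 0, 0.001, 0, 0, 0, 0]'

```text
time_s: 6.6
position: [0.4604, 0.0701, 0.057]
tool_rot: [[-0.003, 0.001, 1.0], [-1.0, -0.002, -0.003], [0.002, -1.0, 0.001]]
ft_force: [-2.3, -6.2, 7.9]
grip_width: 0.0002
```

servo_tool --rows '[0, 0, 0.001, 0, 0, 0, 0, 0, 0, 0.001, 0, 0, 0, 0]'

```text
time_s: 6.77
position: [0.4608, 0.0721, 0.057]
tool_rot: [[-0.003, 0.002, 1.0], [-1.0, -0.002, -0.003], [0.002, -1.0, 0.002]]
ft_force: [0.4, -5.5, 7.5]
grip_width: 0.0001
```

servo_tool --rows '[0, 0, 0.001, 0, 0, 0, 0, 0, 0, 0.001, 0, 0, 0, 0]'

```text
time_s: 6.93
position: [0.4609, 0.0735, 0.057]
tool_rot: [[-0.002, 0.002, 1.0], [-1.0, -0.003, -0.002], [0.003, -1.0, 0.002]]
ft_force: [-2.1, -17.0, 7.5]
grip_width: -0.0002
```

```bash
python3 - <<'E'
from h import *
o=env.observe();print(o['time_s'],o['position'],o['ft_force'],o['grip_width'])
save('wrist','wrist4.png')
i=save('scene','scene4.png')[:,:,::-1]
cv2.imwrite('pics/sz4.png',cv2.resize(i[165:245,230:320],None,fx=7,fy=7,interpolation=cv2.INTER_CUBIC))
E
```

```text
6.9333 [0.46089053 0.07349551 0.05698552] [ -2.14802079 -17.0322962    7.50207817] -0.00018846652432665196
```

View pics/wrist4.png

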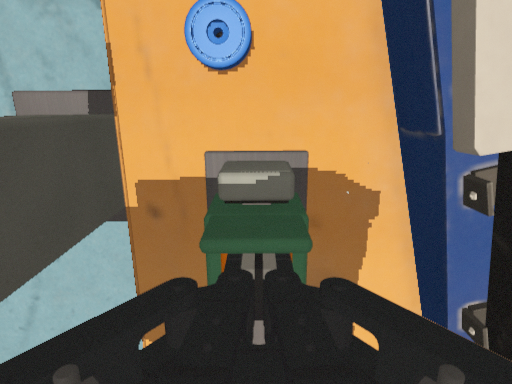

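View pics/sz4.png

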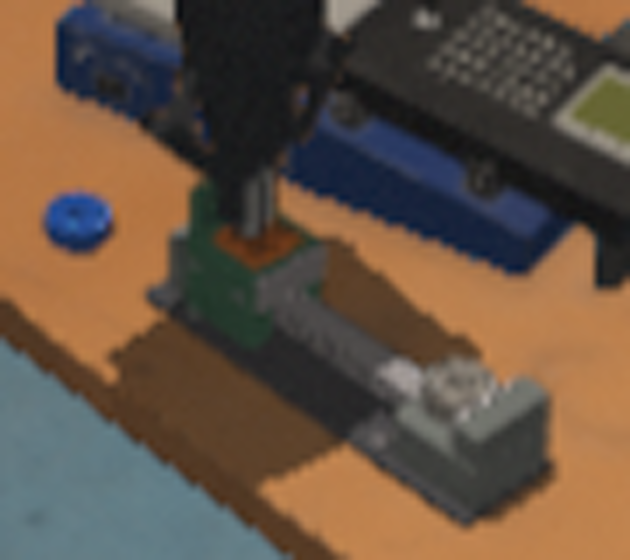

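servo_tool --rows '[0, 0, -0.0007, 0, 0, 0, 0, 0, 0, 0, 0.003, 0, 0, 0, 0, 0, 0, 0.003, 0, 0, 0, 0, 0, 0, 0.003, 0, 0, 0, 0, 0, 0, 0.003, 0, 0, 0]'

```text
time_s: 7.45
position: [0.4602, 0.0734, 0.0682]
tool_rot: [[-0.003, -0.0, 1.0], [-1.0, -0.001, -0.003], [0.001, -1.0, -0.0]]
ft_force: [0.6, -5.1, -3.0]
grip_width: 0.0001
```

servo_tool --rows '[0, 0, -0.003, 0.002, 0, 0, 0, 0, 0, -0.003, 0.005, 0, 0, 0, 0, 0, 0, 0.015, 0, 0, 0, 0, 0, 0, 0.03, 0, 0, 0, 0, 0, -0.01, 0.035, 0, 0, 0, 0, 0, -0.02, 0.035, 0, 0, 0, 0, 0, -0.03, 0.02, 0, 0, 0, 0, 0, -0.03, 0, 0, 0, 0, 0, 0, 0, 0, 0, 0, 0, 0, 0, 0, 0, 0, 0, 0]'

```text
time_s: 8.28
position: [0.46, -0.0228, 0.2105]
tool_rot: [[-0.006, 0.0, 1.0], [-1.0, 0.0, -0.006], [-0.0, -1.0, 0.0]]
ft_force: [0.2, 0.3, -0.3]
grip_width: -0.0002
```

```bash
python3 - <<'E'
from h import *
o=env.observe();print(o['time_s'],o['position'],o['ft_force'],o['grip_width'])
im=save('wrist','wrist5.png')
i=save('scene','scene5.png')[:,:,::-1]
cv2.imwrite('pics/sz5.png',cv2.resize(i[165:245,230:320],None,fx=7,fy=7,interpolation=cv2.INTER_CUBIC))
i=save('top','top5.png')
E
```

```text
8.2833 [ 0.45998856 -0.02278931  0.21054867] [ 0.18621129  0.32519831 -0.25133217] -0.00023019743301596823
```

View pics/wrist5.png

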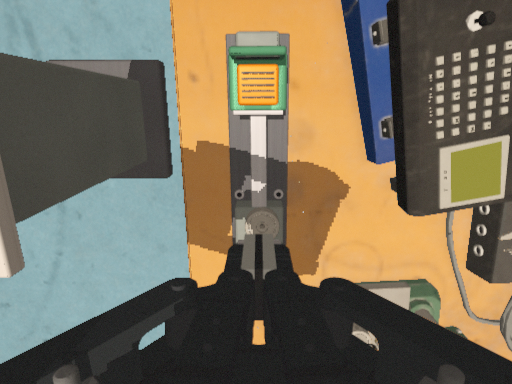

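View pics/sz5.png

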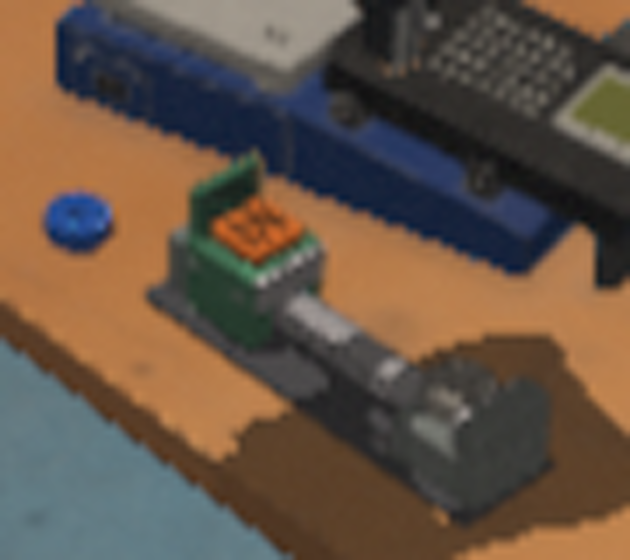

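View pics/top5.png

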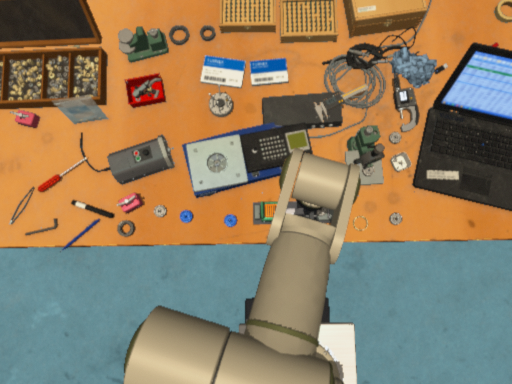

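```bash
python3 - <<'E'
from h import *
im=cv2.imread('pics/wrist5.png');h=cv2.cvtColor(im,cv2.COLOR_BGR2HSV)
m=cv2.inRange(h,(8,200,120),(18,255,255));m[:55]=0;m[112:]=0;m[:,:233]=0;m[:,283:]=0
m=cv2.morphologyEx(m,cv2.MORPH_CLOSE,np.ones((7,7)))
c=max(cv2.findContours(m,0,2)[0],key=cv2.contourArea);r=cv2.minAreaRect(c);print(r,ray('wrist',r[0],.064))
print('disc',ray('wrist',(262,226),.048))
cv2.imwrite('pics/wz5.png',cv2.resize(im[25:125,215:300],None,fx=6,fy=6,interpolation=cv2.INTER_CUBIC))
E
```

```text
((257.0, 84.0), (40.0, 40.0), 90.0) [0.45968899 0.06568524 0.064     ]
disc [ 0.46423347 -0.0707486   0.048     ]
```

View pics/wz5.png

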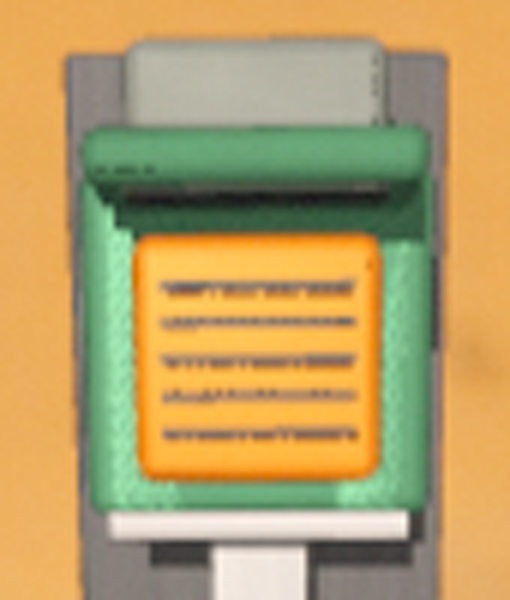

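```bash
python3 - <<'E'
from h import *
print(env.close_job())
E
```

```text
the job is handed in; nothing more can be done
None
```

The clamp is open and the job is handed in. With the gripper shut, I pressed the orange button fully down with about 10 N. Keeping it down, I pushed the jaw back by its lip until it stood solid against the end stop, then lifted straight off. It took about 8.4 s.

**Jaw:** the push force rose to 17 N once the jaw stopped. A wrist picture taken afterwards puts the button's middle at y = 0.066 m, up from -0.023 m. That is about 2 mm past what the contact point suggests, which is within the camera's accuracy. In the top view the lip reaches the foot with no gap showing.

**Button:** it shows sprung up in the scene picture.

**Disc:** it lies where it was, with readings before and after agreeing to under 1 mm.

**Other things:** those visible in the top picture look unmoved, though I checked them only by eye.

**Robot:** clear of everything at handing in, with the wrist force near zero.

No check failed.

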